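Feel for the gel dryer's vent notch and hold its key down

TASK

Vent the gel dryer: put a fingertip on the grey sprung bar of its front edge at the end next to the blue badge, and sweep along the bar, pushing it down a little, until you find the notch. Then press the black key inside the notch fully down and finish while still holding it down. Only touch and press, without forcing anything: lift nothing, and leave the jar, tray, bottles, cup and box where they stand.

Things in the scene. Friction and masses are not known exactly. Their poses are not given: they have to be found in the camera images.
- dryer: white flat gel dryer fixed to the bench, 240 mm deep (its x), 500 mm wide (its y). Origin: centre of its underside; its front faces its own -x, towards the robot; z up. A grey sprung bar runs along the front edge, going under grey end caps (tops 74 mm up) at both ends. Behind the bar (x over -78 mm) the drying bed is 60 mm up.
- bar_mid (a point): middle of the exposed grey bar, on its top centre line, 70 mm above the bench (dryer x = -105, y = 0). The bar is 30 mm wide and exposed 140 mm to each side along the dryer's y. A 45 mm long notch cuts right across it, open to the front, its middle anywhere within 55 mm of this point, different each time: a dark gap in the bar. A shut gripper fits into it.
- blue_badge: flat round blue badge, 22 mm in diameter, on one of the two end caps (which one changes), on the bar's centre line, 25 mm beyond the end of the exposed bar; origin 74 mm above the bench. The other cap has a white badge.
- seal_bar (a joint): how far the whole grey bar is pushed down, m: 0 untouched, 0.005 bottomed. It starts to move at about 2 N, bottoms at about 8 N, moves down evenly wherever it is pushed, and springs back when let go (also when the fingertip drops into the notch).
- vent_key (a joint): how far the black vent key in the notch is pushed down, m: 0 untouched, 0.008 fully down. It fills the notch: 42 mm along the bar, 28 mm wide, top 58 mm above the bench (12 mm below the bar's top). It starts to move at about 2 N, takes about 6 N at the bottom, and springs back when let go.
- jar: small squat jar with an orange cap, 42 mm in diameter and 42 mm tall, standing loose on the rear of the drying bed (bed top 60 mm up); origin: centre of its underside. Leave alone.
- tube_tray: yellow divided tube tray, 60 x 90 x 30 mm, standing loose on the rear of the drying bed; origin: centre of its underside. Leave alone.
- bottle_a: clear reagent bottle with an orange cap, 70 mm in diameter, 150 mm tall, on the bench; origin: centre of its underside. Leave alone.
- bottle_b: amber reagent bottle with a yellow cap, 60 mm in diameter, 130 mm tall, on the bench; origin: centre of its underside. Leave alone.
- beaker: open glass cup, 64 mm in diameter, 75 mm tall, on the bench; origin: centre of its underside. Leave alone.
- tip_box: blue box, 70 x 70 x 55 mm, on the bench; origin: centre of its underside. Leave alone.

How it is judged:
By the outcome, as a careful person would: the job done as asked, in the order asked, and still so for the second after the job is handed in, while the arm keeps its last pose, push and grip.
It also fails if it takes over 54 s, if anything falls off the work surface, if the arm or the gripper's body presses on something with over 40 N, if the wrist force passes 120 N, or if a joint passes its speed limit or range.

ROBOT

A 6-joint arm with a two-finger parallel gripper is mounted at the origin on the work surface. World frame = base frame: x ahead of the robot, y to its left, z up, the work surface at z = 0. Lengths are in m, angles in rad, forces in N, time in s.
With the tool pointing down it reaches from about 0.4 to 0.825 m from the base axis. Payload 7 kg.
Tool frame: the origin (TCP) lies at the centre of the arm's flange, where the gripper is bolted on; the fingertips stand 178 mm ahead of it and the grasp point (between the pads) lies 159 mm ahead of it; z points along the fingers, y is the direction in which the jaws open and shut (so a half turn about z gives the same grasp; the last joint's range is limited). The gripper opens to 88 mm and grips with 3 to 60 N. Pads are 19 mm wide; open, the fingers measure 130 mm over their backs; the gripper's body (78 mm by 193 mm) begins 47 mm behind the grasp point.
Start: joints at [1.627, 0.359, 0.012, 0, -1.224, -0.288], TCP at [0.155, 0.657, 0.405] pointing down, gripper open.
Joint ranges: [-3.07, 3.07], [-1.43, 2.12], [-1.02, 1.25], [-3.03, 1.67], [-3.05, -0], [-3.03, 3.03]. Speed limits (rad/s): [2.39, 2.39, 3.01, 3.14, 3.14, 3.14].

INTERFACE

Orientations are given as [roll, pitch, yaw] about the fixed x, y, z axes, in that order (R = Rz(yaw) Ry(pitch) Rx(roll)).
In Python, from station import arm gives the robot as it stands.
- The arm moves only by the shell command python3 -m handwheel 'ROWS' [OPENING] [FORCE]. ROWS is JSON, a list of rows, each a list of 4 numbers: the shift along the world's x, y, z in cm, then the turn about the world's z in rad. In form: [[dx, dy, dz, yaw], ...]. A call has 1 to 20 rows; each row shifts and turns the commanded pose from where the row before left it; what a row does not reach is not made up. A row lasts 1/10 s, in which the tool goes at most 50 mm and 8.59 degrees, less where a joint would pass 70% of its speed; a pose out of reach is approached as far as the arm can. A call is refused whole if a number of a shift passes 5 or a number of a turn 0.15, either way. A call with a gripper value outside its range is refused whole. OPENING is the closure, from 0 (fully open) to 1 (shut), set as the call begins (- or left out, the last holds). The fingers move at their own pace and stop on an object; FORCE is the grip in N (left out, the last holds). Time passes only in rows, so rows that do not move let the fingers close. It gives the time, the measured TCP pose, the force and the opening at its end, in the units of the state.
- arm.get_state(): the state, without advancing time (a new reading comes with each control period).
- arm.grab_frame(name): name is "side" or "top"; returns a dict with "image" (400x640x3 uint8, red, green, blue), "depth" (400x640 float32, m along the optical axis (not along the pixel's ray), 0 where there is no reading), "vfov" (degrees; the focal length in pixels is half the picture's height over the tangent of half this angle, whatever the lens; pixels are square), "cx", "cy" (the principal point, pixels), "rvec" (rotation vector, rad) and "tvec" (3), from world to camera coordinates, as OpenCV has them. Camera axes: x right, y down, z forward; pixel columns grow to the right and rows downward; lengths in m; the calibration is good to about 2 mm. A picture is of the moment at which its call begins.
- arm.job_done(): hands the job in, once; it reports no verdict.
The state is a dict: "t": time; "q": joint angles; "qd": joint speeds; "joint_efforts": joint torques, N m; "eef_pos": TCP position; "ee_rot": TCP orientation; "force": force on the tool from outside, world axes, zero at the start; "moment": the same for the moment, N m; "width": finger opening in m.
Only numpy, scipy, OpenCV 4.12 (cv2) and the standard library are available. Lean on these libraries where they do the work, as an engineer would, in place of code of your own. Each camera call takes 0.05 s, during which the arm holds its last target.

## Working session

There is one attempt and no reset: what is moved stays moved. The work goes in short steps, Python scripts to look and compute and a shell command to move; the robot and the scene stay as the last step left them, time stands still between calls to the robot, and variables do not carry over. Pictures are saved under pics/ and viewed, and the job is handed in when it is done.

```bash
mkdir -p pics
cat > h.py <<'E'
import numpy as np, cv2
from station import arm
def grab(n):
    f=arm.grab_frame(n); np.savez('pics/%s_last.npz'%n,**f); return f
def ray(f,u,v,z):
    F=200/np.tan(np.radians(f['vfov'])/2); R=cv2.Rodrigues(np.array(f['rvec'],float))[0]; t=np.array(f['tvec'],float).ravel()
    d=R.T@np.array([(u-f['cx'])/F,(v-f['cy'])/F,1]); c=-R.T@t
    return c+d*(z-c[2])/d[2]
def depthpt(f,u,v):
    F=200/np.tan(np.radians(f['vfov'])/2); R=cv2.Rodrigues(np.array(f['rvec'],float))[0]; t=np.array(f['tvec'],float).ravel()
    Z=f['depth'][int(v),int(u)]
    return R.T@(np.array([(u-f['cx'])/F*Z,(v-f['cy'])/F*Z,Z])-t)
E
python3 - <<'E'
from h import *
for n in('side','top'):
    f=grab(n); cv2.imwrite('pics/%s1.png'%n,f['image'][:,:,::-1]); print(n,f['vfov'],f['cx'],f['cy'],f['rvec'],f['tvec'], [k for k in f])
print(arm.get_state())
E
```

```text
side 47.077371861260445 327.6594357828638 203.1140315437451 [ 0.06677909 -2.74667298  1.47885925] [0.56377997 0.06474096 1.37913795] ['image', 'depth', 'vfov', 'cx', 'cy', 'rvec', 'tvec']
top 52.829512168969096 313.98122299567467 195.63722055276293 [ 2.18130415 -2.14434443  0.16872947] [-0.01617173  0.58616085  1.22312761] ['image', 'depth', 'vfov', 'cx', 'cy', 'rvec', 'tvec']
{'t': 0.1, 'q': array([ 1.62711057e+00,  3.59294054e-01,  1.11378664e-02, -3.42526198e-04,
       -1.22409671e+00, -2.88130139e-01]), 'qd': array([ 5.63227670e-04, -2.59241246e-04,  3.40973976e-03, -4.52862205e-05,
       -1.29326445e-03,  7.28297159e-04]), 'joint_efforts': array([-2.15592001e-03, -5.84160054e+01,  2.93751240e+01,  7.01556042e+00,
        1.01842088e-02, -4.93862819e-05]), 'eef_pos': array([0.15501543, 0.65676866, 0.40381828]), 'ee_rot': array([ 3.14010462e+00, -1.05200095e-04, -2.31932440e-01]), 'force': array([-0.63671669,  0.04267607,  0.51116637]), 'moment': array([-0.01421104,  0.0011932 , -0.07348586]), 'width': 0.08781855184355805}
```

View pics/side1.png

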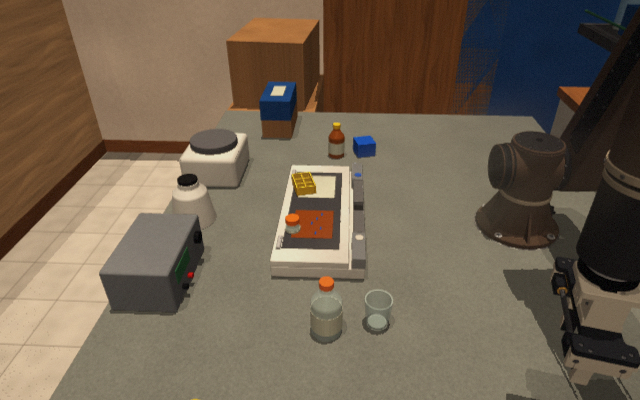

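View pics/top1.png

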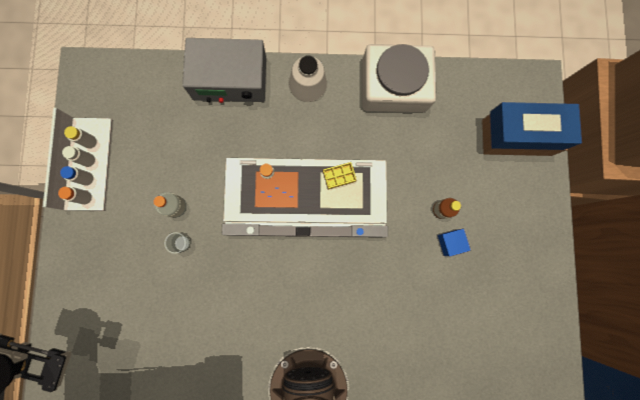

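The top view shows the blue badge near (360,231), the white badge near (250,230) and the dark notch near (303,231). I'll measure these next.

```bash
cat > m.py <<'E'
from h import *
f=dict(np.load('pics/top_last.npz')); im=f['image']; hsv=cv2.cvtColor(im,cv2.COLOR_RGB2HSV)
roi=np.zeros((400,640),np.uint8); roi[222:240,224:388]=255
def cen(m):
    n,l,s,c=cv2.connectedComponentsWithStats(m&roi); i=1+np.argmax(s[1:,4]); return c[i],s[i]
b,sb=cen(cv2.inRange(hsv,(100,120,60),(130,255,255)))
w,sw=cen(cv2.inRange(hsv[:,:],(0,0,205),(180,60,255)))
k,sk=cen(cv2.inRange(hsv,(0,0,0),(180,255,60)))
print(b,sb,w,sw,k,sk)
B=ray(f,*b,.074);W=ray(f,*w,.074);K=ray(f,*k,.060)
print('B',B,'W',W,np.linalg.norm(B-W),'K',K)
u=(B-W)/np.linalg.norm(B-W); mid=(B+W)/2; print('yaw',np.arctan2(u[0],-u[1]),'mid',mid,'notch off toward blue',(K-mid)@u)
for p in(sk[0],sk[0]+sk[2]): print('edge',(ray(f,p,k[1],.07)-mid)@u)
print('bar blue end',mid+u*.14)
cv2.imwrite('pics/crop.png',cv2.resize(im[215:245,215:395,::-1],None,fx=4.4,fy=4.4,interpolation=cv2.INTER_NEAREST))
g=dict(np.load('pics/side_last.npz')); h2=cv2.cvtColor(g['image'],cv2.COLOR_RGB2HSV)
cv2.imwrite('pics/crops.png',cv2.resize(g['image'][155:280,265:385,::-1],None,fx=4.5,fy=4.5,interpolation=cv2.INTER_NEAREST))
m=cv2.inRange(h2,(100,120,60),(130,255,255)); m[:165]=0;m[190:]=0;m[:,:345]=0;m[:,370:]=0
c=cv2.moments(m,True); print('side blue',ray(g,c['m10']/c['m00'],c['m01']/c['m00'],.074), c['m00'])
E
python3 m.py
```

```text
[359.5        231.29411765] [357 228   6   7  34] [303.64506173 223.62345679] [226 222 159   4 324] [302.73958333 231.13541667] [296 228  14   8  96]
B [ 0.47560894 -0.14458822  0.074     ] W [0.49589432 0.02447551 0.074     ] 0.17027636402578925 K [0.47387582 0.02684055 0.06      ]
yaw -0.11941572281339578 mid [ 0.48575163 -0.06005635  0.074     ] notch off toward blue -0.08486327033466401
edge -0.10491436523270777
edge -0.06303338840071895
bar blue end [ 0.46907313 -0.19905933  0.074     ]
side blue [ 0.47558992 -0.15145948  0.074     ] 15.0
```

```bash
ls; python3 -m handwheel --help 2>&1 | head -5
```

```text
h.py
m.py
pics
invalid input: not JSON, or not a number
```

View pics/crop.png

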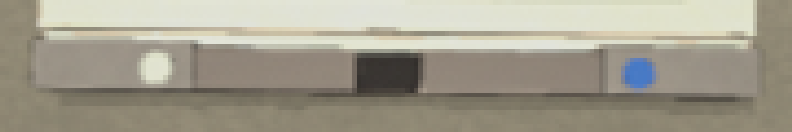

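View pics/crops.png

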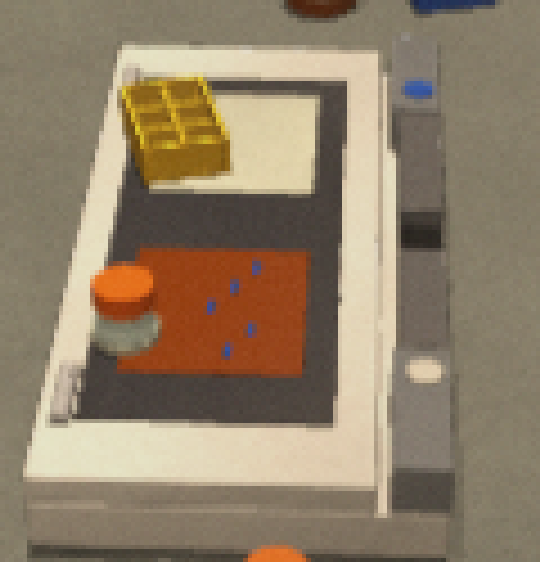

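Run:
```python
from h import *
f=dict(np.load('pics/top_last.npz')); im=f['image']; hsv=cv2.cvtColor(im,cv2.COLOR_RGB2HSV)
g=cv2.cvtColor(im,cv2.COLOR_RGB2GRAY); print(g[224:240,246:256]); print(g[230,255:370])
for u in(280,330,350,303): print(u,[ '%.3f'%depthpt(f,u,v)[2] for v in range(222,240)])
m=cv2.inRange(hsv,(0,0,190),(180,60,255)); m[:226]=0;m[236:]=0;m[:,:243]=0;m[:,258:]=0
c=cv2.moments(m,True);W=ray(f,c['m10']/c['m00'],c['m01']/c['m00'],.074);B=ray(f,359.5,231.3,.074)
print(c['m00'],c['m10']/c['m00'],c['m01']/c['m00'],W,np.linalg.norm(W-B))
```

```text
[[167 165 164 163 164 172 179 178 173 171]
 [147 145 146 148 147 147 150 150 150 150]
 [147 146 153 169 175 167 158 148 147 149]
 [148 170 201 218 220 219 202 165 147 148]
 [159 197 223 225 224 224 222 177 134 146]
 [173 210 224 223 223 224 224 193 152 147]
 [173 210 224 223 223 224 224 199 158 147]
 [172 210 224 224 224 224 223 193 154 145]
 [157 197 224 224 224 223 201 163 148 147]
 [153 170 198 203 198 197 175 151 147 148]
 [148 152 158 161 160 158 154 149 148 149]
 [ 94  97  96  99  98  94  89  88  90  93]
 [113 114 113 111 111 111 110 111 114 113]
 [119 121 122 118 118 120 121 122 120 120]
 [120 123 122 120 118 120 124 125 121 120]
 [133 133 134 134 132 133 136 136 134 131]]
[147 148 149 127 118 134 135 134 134 135 135 135 136 135 135 135 136 136
 135 135 135 135 136 135 135 135 136 136 137 136 136 137 137 138 137 138
 137 137 137 140 107  57  59  54  54  54  54  53  54  55  54  54  54  53
  50  84 124 137 135 136 135 136 135 135 135 136 136 136 136 136 136 135
 134 135 134 134 134 135 135 135 135 134 134 135 134 134 134 134 133 134
 133 133 133 133 132 132 115 128 150 150 148 133 117 115 115 116 114 117
 135 148 150 149 150 148 148]
280 ['0.039', '0.044', '0.042', '0.042', '0.073', '0.070', '0.068', '0.072', '0.071', '0.072', '0.071', '0.071', '0.074', '0.070', '-0.004', '-0.001', '-0.009', '0.005']
330 ['0.055', '0.039', '0.039', '0.041', '0.070', '0.071', '0.074', '0.073', '0.074', '0.071', '0.071', '0.077', '0.073', '0.069', '0.049', '-0.001', '-0.001', '0.002']
350 ['0.064', '0.038', '0.040', '0.037', '0.053', '0.070', '0.073', '0.073', '0.073', '0.075', '0.074', '0.069', '0.073', '0.066', '0.070', '-0.004', '-0.000', '-0.001']
303 ['0.052', '0.037', '0.037', '0.040', '0.040', '0.058', '0.058', '0.058', '0.057', '0.060', '0.059', '0.064', '0.059', '0.058', '0.018', '0.005', '0.004', '0.004']
42.0 249.8095238095238 229.92857142857142 [0.47422468 0.18567717 0.074     ] 0.3302682215242731
```

The badge spacing is 330 mm, as specified. The bar middle is about (0.475, 0.0205), the yaw is about 0, and the notch is about 6 mm towards the white side. The exposed blue end of the bar is at y ≈ -0.12.

I'll shut the gripper and travel over at the current height. The jaw line will turn across the bar, so only the 19 mm pad width lies along it.

```bash
python3 -m handwheel '[[2,-2.5,0,-0.089],[2,-2.5,0,-0.089],[2,-2.5,0,-0.089],[2,-2.5,0,-0.089],[2,-2.5,0,-0.089],[2,-2.5,0,-0.089],[2,-2.5,0,-0.089],[2,-2.5,0,-0.089],[2,-2.5,0,-0.089],[2,-2.5,0,-0.089],[2,-2.5,0,-0.089],[2,-2.5,0,-0.089],[2,-2.5,0,-0.089],[2,-2.5,0,-0.089],[2,-2.5,0,-0.089]]' 1 20; python3 -c "
from h import *
print(arm.get_state())"
```

```text
t: 1.6
eef_pos: [0.4556, 0.2807, 0.4045]
ee_rot: [3.141, -0.0, -1.57]
force: [0.8, 0.1, -0.0]
width: 0.0007
{'t': 1.6, 'q': array([ 9.18679734e-01,  1.28788449e-01, -2.95826204e-01, -1.85256307e-04,
       -1.14655407e+00, -9.18232130e-01]), 'qd': array([-0.61791916,  0.0548944 ,  0.063347  ,  0.00147188, -0.00821307,
       -0.26848003]), 'joint_efforts': array([  3.82936656, -40.13461232,  27.68881023,   6.67278886,
        -0.10696648,   0.43299551]), 'eef_pos': array([0.45561266, 0.28071117, 0.40445518]), 'ee_rot': array([ 3.14123240e+00, -1.93385699e-04, -1.57042498e+00]), 'force': array([ 0.78244897,  0.05884341, -0.04437072]), 'moment': array([ 0.13013509, -0.1170823 , -0.01340072]), 'width': 0.0006907882456681794}
```

```bash
python3 -m handwheel '[[0.2,-3,0,0],[0.2,-3,0,0],[0.2,-3,0,0],[0.2,-3,0,0],[0.2,-3,0,0],[0.2,-3,0,0],[0.2,-3,0,0],[0.2,-3,0,0],[0.2,-3,0,0],[0.1,-3,0,0],[0,-3,-1,0],[0,-3,-1,0],[0,-2.5,-1,0],[0,0,-2,0],[0,0,-2,0],[0,0,-2,0],[0,0,-1,0],[0,0,0,0],[0,0,0,0]]'
python3 - <<'E'
from h import *
print(arm.get_state()['ee_rot'])
for n in('side','top'):
    f=grab(n); im=f['image'][:,:,::-1]
    c=im[120:290,230:420] if n=='side' else im[160:300,220:400]
    cv2.imwrite('pics/%s2.png'%n,cv2.resize(c,None,fx=3.5,fy=3.5,interpolation=cv2.INTER_CUBIC))
E
```

```text
t: 3.5
eef_pos: [0.4744, -0.103, 0.3052]
ee_rot: [-3.141, -0.0, -1.566]
force: [0.5, -0.6, 0.8]
width: 0.0003
[-3.14131039e+00 -2.51868972e-04 -1.56637200e+00]
```

View pics/side2.png

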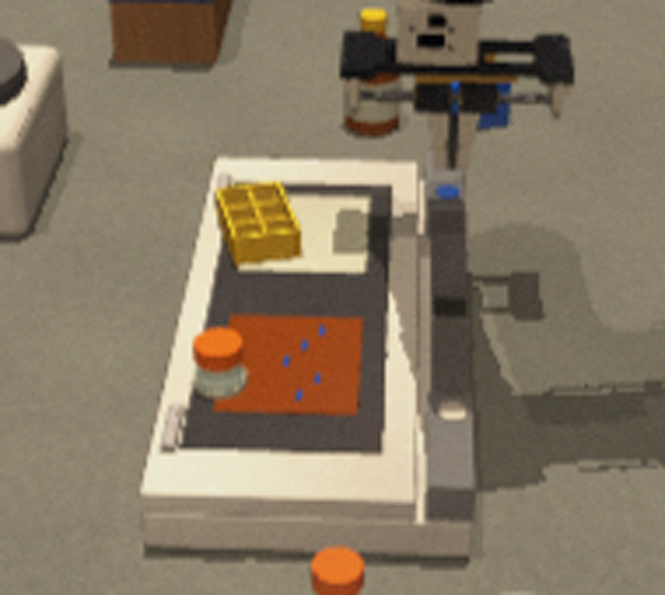

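View pics/top2.png

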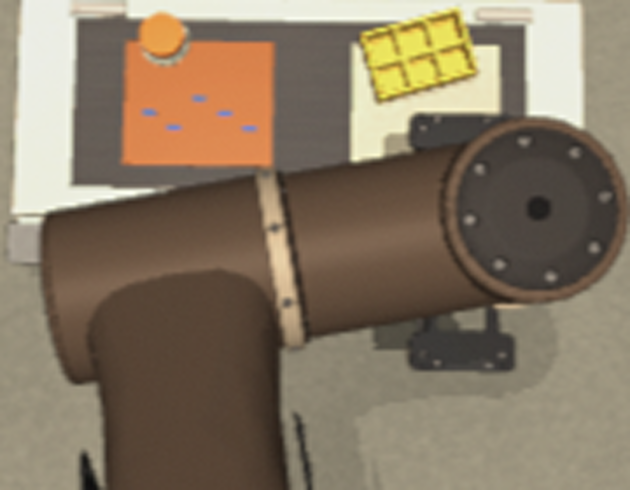

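```bash
python3 -m handwheel '[[0,0,-2,0],[0,0,-2,0],[0,0,-1,0],[0,0,-0.2,0],[0,0,0,0],[0,0,0,0]]'; python3 -m handwheel '[[0,0,-0.1,0],[0,0,-0.1,0],[0,0,-0.1,0],[0,0,-0.1,0],[0,0,0,0]]';  python3 -m handwheel '[[0,0,-0.1,0],[0,0,0,0],[0,0,0,0]]'
```

```text
t: 4.2
eef_pos: [0.4746, -0.103, 0.2535]
ee_rot: [-3.14, 0.0, -1.567]
force: [-0.4, 0.3, -1.1]
width: 0.0002
t: 4.7
eef_pos: [0.474, -0.1031, 0.2485]
ee_rot: [3.141, 0.0, -1.567]
force: [0.1, 0.1, 0.2]
width: 0.0005
t: 5.0
eef_pos: [0.4741, -0.1031, 0.2478]
ee_rot: [3.142, -0.0, -1.567]
force: [-1.6, -0.1, 3.3]
width: 0.0005
```

```bash
python3 -m handwheel '[[0,0,-0.1,0],[0,0,0,0],[0,0,0,0]]'; python3 -m handwheel '[[0,0,-0.1,0],[0,0,0,0],[0,0,0,0]]'
python3 - <<'E'
from h import *
print(arm.get_state()['force'])
for n in('side',):
    f=grab(n); im=f['image'][:,:,::-1]
    cv2.imwrite('pics/side3.png',cv2.resize(im[140:260,310:410],None,fx=5,fy=5,interpolation=cv2.INTER_CUBIC))
E
```

```text
t: 5.3
eef_pos: [0.4741, -0.1031, 0.2467]
ee_rot: [-3.142, -0.0, -1.567]
force: [-1.3, 0.3, 4.5]
width: 0.0003
t: 5.6
eef_pos: [0.4741, -0.1031, 0.2457]
ee_rot: [3.141, -0.0, -1.567]
force: [-1.6, 0.7, 5.4]
width: 0.0001
[-1.57305947  0.71307479  5.39663021]
```

View pics/side3.png

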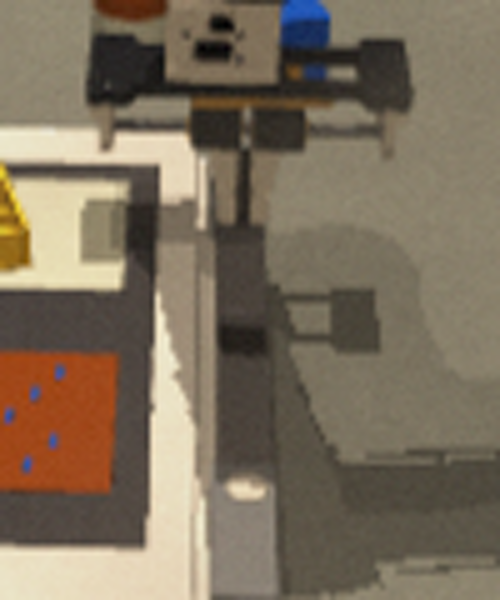

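```bash
python3 -m handwheel '[[0,0.5,0,0],[0,0.8,0,0],[0,0.8,0,0],[0,0.8,0,0],[0,0.8,0,0]]';python3 -m handwheel '[[0,0.8,0,0],[0,0.8,0,0],[0,0.8,0,0],[0,0.8,0,0],[0,0.8,0,0]]'; python3 -m handwheel '[[0,0.6,0,0],[0,0.6,0,0],[0,0.4,0,0],[0,0,0,0]]'
```

```text
t: 6.15
eef_pos: [0.4742, -0.0656, 0.2458]
ee_rot: [-3.141, -0.0, -1.567]
force: [0.3, -4.1, 4.5]
width: 0.0003
t: 6.65
eef_pos: [0.4741, -0.0255, 0.2457]
ee_rot: [-3.142, -0.0, -1.566]
force: [0.4, -3.7, 5.6]
width: 0.0006
t: 7.05
eef_pos: [0.474, -0.0092, 0.2457]
ee_rot: [-3.142, 0.0, -1.566]
force: [-0.5, -0.4, 4.5]
width: 0.0006
```

```bash
for i in 1; do :; done; python3 -m handwheel '[[0,0.4,0,0],[0,0.4,0,0],[0,0.4,0,0]]'; python3 -m handwheel '[[0,0.4,0,0],[0,0.2,0,0],[0,0,0,0]]'; python3 -m handwheel '[[0,0.3,0,0],[0,0,0,0]]'; python3 -m handwheel '[[0,0.3,0,0],[0,0,0,0]]'; python3 -m handwheel '[[0,0.3,0,0],[0,0,0,0]]'
```

```text
t: 7.35
eef_pos: [0.474, 0.0023, 0.2457]
ee_rot: [3.141, -0.0, -1.566]
force: [0.1, -3.4, 5.0]
width: 0.0002
t: 7.65
eef_pos: [0.4739, 0.0085, 0.2457]
ee_rot: [3.141, -0.0, -1.566]
force: [-0.4, -3.0, 5.6]
width: 0.0006
t: 7.85
eef_pos: [0.4739, 0.0114, 0.2456]
ee_rot: [3.141, -0.0, -1.566]
force: [0.1, -2.8, 4.6]
width: 0.0005
t: 8.05
eef_pos: [0.4739, 0.0145, 0.2453]
ee_rot: [3.141, 0.001, -1.567]
force: [0.1, -0.9, 0.6]
width: 0.0002
t: 8.25
eef_pos: [0.474, 0.0173, 0.2455]
ee_rot: [3.141, 0.0, -1.567]
force: [1.1, -0.0, -0.4]
width: 0.0004
```

The force dropped to zero at y ≈ 0.0135, so the notch is found where the camera put it (0.0138 predicted). Next I'll centre in the notch and press.

```bash
python3 -m handwheel '[[0,0.3,0,0],[0,0.3,0,0],[0,0.3,0,0],[0,0,0,0]]'; python3 -m handwheel '[[0,0,-0.2,0],[0,0,-0.2,0],[0,0,-0.2,0],[0,0,-0.2,0],[0,0,0,0],[0,0,0,0]]'; python3 -m handwheel '[[0,0,-0.2,0],[0,0,-0.2,0],[0,0,0,0],[0,0,0,0]]'; python3 -m handwheel '[[0,0,-0.2,0],[0,0,-0.2,0],[0,0,0,0],[0,0,0,0]]'
```

```text
t: 8.65
eef_pos: [0.4741, 0.0263, 0.2457]
ee_rot: [-3.141, 0.0, -1.566]
force: [0.1, -0.4, 0.6]
width: 0.0004
t: 9.25
eef_pos: [0.4741, 0.0259, 0.2376]
ee_rot: [3.141, -0.0, -1.567]
force: [0.3, 0.0, -0.7]
width: 0.0004
t: 9.65
eef_pos: [0.4742, 0.026, 0.2338]
ee_rot: [-3.141, 0.0, -1.567]
force: [0.6, 0.4, 3.0]
width: 0.0009
t: 10.05
eef_pos: [0.4742, 0.026, 0.2297]
ee_rot: [-3.141, -0.0, -1.567]
force: [-0.1, -0.3, 5.7]
width: 0.0007
```

```bash
python3 -m handwheel '[[0,0,-0.1,0],[0,0,0,0],[0,0,0,0]]'; python3 -m handwheel '[[0,0,-0.1,0],[0,0,0,0],[0,0,0,0]]'
```

```text
t: 10.35
eef_pos: [0.4742, 0.026, 0.2288]
ee_rot: [-3.141, 0.0, -1.567]
force: [-0.2, 0.1, 5.4]
width: 0.0006
t: 10.65
eef_pos: [0.4742, 0.026, 0.2282]
ee_rot: [-3.141, 0.0, -1.567]
force: [-2.0, 0.6, 10.2]
width: 0.0003
```

```bash
python3 -m handwheel '[[0,0,-0.02,0],[0,0,0,0],[0,0,0,0],[0,0,0,0]]'
python3 - <<'E'
from h import *
f=grab('side'); im=f['image'][:,:,::-1]
cv2.imwrite('pics/side4.png',cv2.resize(im[140:290,250:410],None,fx=4,fy=4,interpolation=cv2.INTER_CUBIC))
s=arm.get_state();print(s['t'],s['eef_pos'],s['force'])
E
```

```text
t: 11.05
eef_pos: [0.4742, 0.026, 0.2281]
ee_rot: [-3.141, -0.0, -1.566]
force: [-2.8, 0.5, 12.7]
width: 0.0006
11.1 [0.47419898 0.02599404 0.22811383] [-4.0257804   1.3597419  12.54625298]
```

View pics/side4.png

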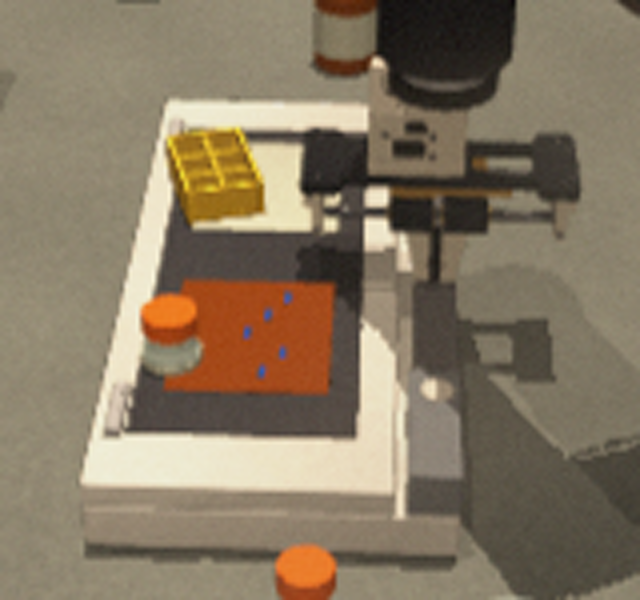

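The fingertip is in the notch, hidden behind the bar near (435,280). The key is on its hard stop: the force rose from 5.4 to 12.5 N over the last 0.7 mm of travel. Jar and tray have not moved.

```bash
python3 -c "
from station import arm
print(arm.job_done())"
```

```text
the job is handed in; nothing more can be done
None
```

I found the notch by sweeping the bar and finished with the fingertip holding the black key fully down, handed in at about 11 s of the 54 s allowed.

- **Sweep:** I put the shut fingertip on the bar next to the blue badge, at y ≈ -0.103. I pushed it down about 2.3 mm (about 5 N) and swept towards +y. The force dropped to zero at y ≈ 0.0135; the camera had predicted 0.0138.
- **Press:** I centred in the notch at y = 0.026 and pressed down.

**Last checks:**
- **Key down:** the fingertips were 50.1 mm above the bench, against 50 mm expected for a fully pressed key. The vertical force was about 12.5 N and had risen steeply over the last 0.7 mm, which fits the key resting on its stop.
- **Surroundings:** in the last side picture the jar and tray stood where they were. That picture shows only parts of the two bottles, and not the cup or box. The arm crossed above bottle height and lowered only at the dryer.
- **Disagreements:** the side camera put the blue badge about 7 mm further along the bar than the top camera. I used the top view because its badge spacing came out at the specified 330 mm. The touch result agreed with it. A first colour mask for the white badge was wrong, and I corrected it before moving.

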